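# Unlock the drawing-supplies box and hold its latch open

### The arm

A 7-joint arm with a two-finger parallel gripper is mounted at the origin on the work surface. World frame = base frame: x ahead of the robot, y to its left, z up, the work surface at z = 0. Lengths are in m, angles in rad, forces in N, time in s.
With the tool pointing down it reaches from about 0.4 to 0.875 m from the base axis. Payload 4.4 kg.
Tool frame: the origin (TCP) lies midway between the tips of the shut fingers; the grasp point (between the pads) lies 19 mm behind it; z points along the fingers, y is the line along which they close (so a half turn about z gives the same grasp; the last joint's range is limited). The gripper opens to 85 mm and grips with 20 to 120 N. Pads are 22 mm wide; open, the fingers measure 114 mm over their backs; the gripper's body (76 mm by 85 mm) begins 54 mm behind the grasp point. The pads swing forward as they close: fully open they stand 13 mm farther back than shut.
Start: joints at [1.221, 0.628, 0.038, 1.517, -0.027, 0.996, -0.02], TCP at [0.182, -0.624, 0.208] pointing down, gripper open.
Joint ranges: [-3.06, 3.06], [-0.37, 2.12], [-1.25, 1.32], [0.18, 2.47], [-1.1, 4.24], [0.23, 1.98], [-2.94, 2.94]. Speed limits (rad/s): [2.57, 2.57, 3.14, 3.14, 3.14, 3.14, 3.14].

### API

Orientations are given as a unit quaternion [x, y, z, w].
In Python, from bench import bot, camrig, get_obs gives the robot as it stands (bot), with the cameras (camrig) and the readings as plain functions.
- The arm moves only by the shell command python3 drive.py [FORCE], which reads ROWS from standard input. ROWS is one flat JSON list of numbers that holds 1 to 12 rows one after another, with no inner brackets; each row has 5 numbers: the finger opening in m, then dx, dy, dz in parts of the range, where 1.0 means 0.6 m, then a turn about the tool's z in fractions of the full range, 1 being 2 pi rad; each row is the pose to reach, as a shift and turn from the pose commanded when the command began, along the tool's axes at that moment; what a row does not reach only later rows make up. A row lasts 1/12 s, in which the tool goes at most 0.0417 m and 0.125 rad, less where a joint would pass 70% of its speed; a pose out of reach is approached as far as the arm can. The fingers move at their own pace and stop on an object; FORCE is the grip in N (left out, the last holds). Time passes only in rows, so rows that do not move let the fingers close. It prints the time, the measured TCP pose, the force, the opening and the grip force at its end. A shift or turn number past 1, either way, is cut back to 1. Input that does not fit is refused with a message, and nothing moves.
- get_obs(): the state, without advancing time (a new reading comes with each control period).
- camrig.grab_frame(name): name is "scene" or "side" or "wrist"; returns a dict with "color" (480x640x3 uint8, red, green, blue), "camera_matrix" (3x3 intrinsics, pixels), "R" (3x3) and "t" (3): a world point X has camera coordinates R X + t; the wrist camera has in their place "mount" (4x4, takes a point from camera to tool coordinates, whose origin is the TCP and whose axes are the flange's). Camera axes: x right, y down, z forward; pixel columns grow to the right and rows downward; lengths in m; the calibration is good to about 2 mm. The wrist camera is an equidistant fisheye: a pixel r from the principal point sees the ray r / f radians off the axis. A picture is of the moment at which its call begins: read the wrist's pose just before it. There is no depth.
- bot.close_job(): hands the job in; it is judged then, once.
The state is a dict: "t": time; "joint_positions": joint angles; "joint_vel": joint speeds; "joint_torque": joint torques, N m; "ee_pos": TCP position; "orientation": TCP orientation; "force": force on the tool from outside, world axes, zero at the start; "wrist_torque": the same for the moment, N m; "width": finger opening in m; "gripper_force": force on a finger pad.
Only numpy, scipy, OpenCV 4.12 (cv2) and the standard library are available. Lean on these libraries where they do the work, as an engineer would, in place of code of your own. Each camera call takes 0.05 s, during which the arm holds its last target. There are 200 camera calls.

### The job

Take the key from the wooden stand, put it into the lock in the lid of the grey supplies box and, as the lock is sticky, jiggle it a little both ways until it is fully home, then turn it a quarter turn clockwise to its stop. The latch is sprung, so finish still holding the key, turned and fully in, so that I can lift the lid; leave the other things on the table and on the lid where they are.

Things in the scene. Friction and masses are not known exactly. Their poses are not given: they have to be found in the camera images.
- key: key standing upright and loose in the stand's slot, blade 24 mm deep. Origin: centre of the blade's lower end, z up. Steel blade 14 mm wide along x, 5 thick along y, 30 long; steel shoulder 24 x 13 mm at 30-34 mm; black plastic bow above, 32 mm along x, 10 thick along y, from 34 to 70 mm: grip it across its thickness. Works either way round (half turn about z). About 45 g
- stand: fixed wooden desk block, 100 mm along x, 60 along y, 40 high; the key stands in the slot at its centre (blade's width along the block's x). Origin: centre of the underside. Two round holes beside the slot are empty
- box: fixed grey steel supplies box, 200 mm along x, 220 along y, 90 high. Origin: centre of the underside. The lock is in the lid, 45 mm from the lid's centre towards the box's +y
- lock (a point): centre of the lock's brass face, 94 mm above the table, on the lock's upright axis; axes as the box's. The keyway at the start is 15.5 mm long along the box's x, 6.5 wide along y, its mouth 2 mm wider a side, narrowing over 5 mm. It is cut in a plug 10 mm deep that turns easily with the key. Fully home, the key's shoulder rests on the brass face, the blade's end 30 mm below it
- upper_disc (a point): top of the upper of two hidden sticky discs with the same slot, 7 mm deep, 11 mm below the lock's face. It has stuck 0.25 to 0.40 rad clockwise (from above) of the keyway. The blade stops on it until turned to the disc's angle within about 0.09 rad, then drops on when pressed with about 5 N and takes the disc along. It resists turning with 0.04 N m: ease the push while turning
- lower_disc (a point): top of the lower sticky disc, the latch itself, 19 mm below the lock's face, 7 mm deep, same slot. It has stuck 0.25 to 0.40 rad anticlockwise of where the keyway was at the start, so after the upper disc the key is turned back that way, with light presses, until it drops fully home. Only then does the key turn the latch
- latch (a joint): angle of the latch (rad), positive clockwise from above, 0 where its slot lies along the box's x; starts at -0.40 to -0.25, open at a quarter turn (1.57), stops at 1.6. A spring pulls it back with 0.2 N m at a quarter turn, so it shuts when the key is let go; the lock takes about 0.3 N m to turn there, and the latch lags the key by 0.1 to 0.3 rad (play and give)
- mug: bystander: the white mug, 84 mm across, 100 mm high. Origin: centre of its underside
- bottle: bystander: the green glass bottle, 90 mm across, 280 mm high. Origin: centre of its underside
- ink: bystander: the small ink jar, 44 mm across, 50 mm high, about 100 mm from the stand's centre beyond one of its ends. Origin: centre of its underside
- marker: bystander: the white marker pen lying about 90 mm from the stand's centre at its other end, 113 x 15 x 13 mm. Origin: centre of its underside
- pen: bystander: the black pen with a blue cap lying on the table, 113 x 15 x 13 mm. Origin: centre of its underside
- eraser: bystander: the eraser lying on the box's lid, 45 x 22 x 12 mm. Origin: centre of its underside
- sharpener: bystander: the little metal sharpener lying on the box's lid, 26 x 16 x 12 mm. Origin: centre of its underside

How it is judged:
By the outcome, as a careful person would: the job done as asked, in the order asked, and still so for the second after the job is handed in, while the arm keeps its last pose, push and grip.
It also fails if it takes over 61 s, if anything falls off the work surface, if the arm or the gripper's body presses on something with over 40 N, if the wrist force passes 120 N, or if a joint passes its speed limit or range.

## Working session

There is one attempt and no reset: what is moved stays moved. The work goes in short steps, Python scripts to look and compute and a shell command to move; the robot and the scene stay as the last step left them, time stands still between calls to the robot, and variables do not carry over. Pictures are saved under pics/ and viewed, at most 10 in all, crops included, and the job is handed in when it is done.

```bash
ls; mkdir -p pics; python3 - <<'E'
from bench import bot, camrig, get_obs
import cv2,numpy as np
o=get_obs(); print({k:np.round(v,3).tolist() for k,v in o.items()})
for n in("scene","side","wrist"):
    f=camrig.grab_frame(n); cv2.imwrite(f"pics/{n}0.png",f["color"][:,:,::-1]); print(n,{k:np.round(v,4).tolist() for k,v in f.items() if k!="color"})
E
```

```text
bench.py
drive.py
pics
{'t': 0.0, 'joint_positions': [1.221, 0.629, 0.038, 1.518, -0.027, 0.996, -0.02], 'joint_vel': [0.001, -0.001, 0.0, -0.002, -0.0, -0.002, -0.001], 'joint_torque': [0.001, -56.34, 1.226, -19.345, 0.011, 0.01, -0.0], 'ee_pos': [0.182, -0.623, 0.207], 'orientation': [0.99, 0.141, -0.0, -0.001], 'force': [0.077, -0.662, 0.28], 'wrist_torque': [0.008, -0.027, -0.007], 'gripper_force': 0.0, 'width': 0.086}
scene {'camera_matrix': [[443.2877, 0.0, 316.8471], [0.0, 443.2877, 238.1043], [0.0, 0.0, 1.0]], 'R': [[-0.8924, 0.4512, 0.0003], [0.3621, 0.7165, -0.5963], [-0.2692, -0.532, -0.8028]], 't': [0.5218, -0.2113, 1.133]}
side {'camera_matrix': [[476.1384, 0.0, 324.4956], [0.0, 476.1384, 239.9998], [0.0, 0.0, 1.0]], 'R': [[-0.7374, -0.6754, -0.0042], [-0.4343, 0.4789, -0.763], [0.5173, -0.5608, -0.6464]], 't': [0.473, 0.3023, 0.7153]}
wrist {'camera_matrix': [[371.6483, 0.0, 317.294], [0.0, 371.6483, 244.6745], [0.0, 0.0, 1.0]], 'mount': [[0.0001, -0.9599, -0.2805, 0.0716], [1.0, 0.0002, -0.0001, -0.0004], [0.0002, -0.2805, 0.9599, -0.1647], [0.0, 0.0, 0.0, 1.0]]}
```

View pics/scene0.png

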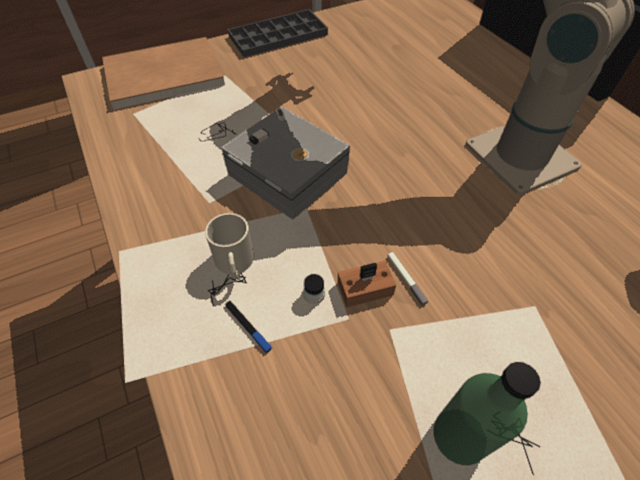

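View pics/side0.png

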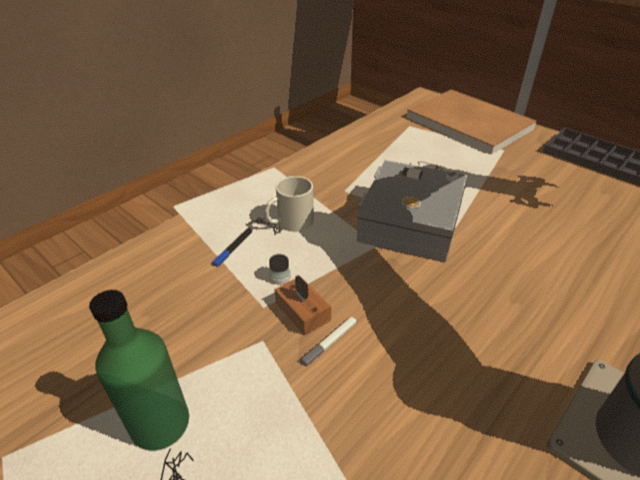

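The scene view shows the lock at about (300,153), the key bow at (368,270), the stand around (366,285), the ink at (314,288), the marker at (407,278) and the box with its lid corners near (280,112), (349,150), (293,200) and (224,152). In the side view the lock is at (411,203) and the key at (301,288).

```bash
cat > h.py <<'E'
import cv2,numpy as np
from bench import bot, camrig, get_obs
def load(n):
    f=camrig.grab_frame(n); return f
def ray(f,p):
    d=np.linalg.inv(f["camera_matrix"])@np.array([p[0],p[1],1.]); R=np.array(f["R"])
    return -R.T@f["t"], R.T@d
def plane(f,p,z):
    c,d=ray(f,p); return c+d*(z-c[2])/d[2]
def tri(f,p,g,q):
    P=[np.array(x["camera_matrix"])@np.c_[x["R"],x["t"]] for x in(f,g)]
    X=cv2.triangulatePoints(P[0],P[1],np.array(p,float).reshape(2,1),np.array(q,float).reshape(2,1)); return (X[:3]/X[3]).ravel()
def wray(f,ee,R,p):
    K=f["camera_matrix"]; u=(np.array(p)-[K[0,2],K[1,2]])/K[0,0]; r=np.hypot(*u)
    d=np.r_[u*np.sin(r)/max(r,1e-9),np.cos(r)]; M=np.array(f["mount"])
    return ee+R@M[:3,3], R@M[:3,:3]@d
def wplane(f,ee,R,p,z):
    c,d=wray(f,ee,R,p); return c+d*(z-c[2])/d[2]
E
python3 - <<'E'
from h import *
fs={n:load(n) for n in("scene","side")}
roi={"scene":[(285,140,320,165),(325,250,405,310)],"side":[(395,190,430,215),(265,265,340,340)]}
L={};B={}
for n,f in fs.items():
    hsv=cv2.cvtColor(f["color"],cv2.COLOR_RGB2HSV)
    x0,y0,x1,y1=roi[n][0]; m=cv2.inRange(hsv[y0:y1,x0:x1],(5,80,80),(35,255,255))
    ys,xs=np.nonzero(m); L[n]=(xs.mean()+x0,ys.mean()+y0); print(n,"brass",L[n],len(xs),plane(f,L[n],.094))
    x0,y0,x1,y1=roi[n][1]; m=(f["color"][y0:y1,x0:x1].max(2)<50).astype(np.uint8)
    k,l,s,c=cv2.connectedComponentsWithStats(m); 
    for i in range(1,k):
        if s[i,4]>15: print(" dark",s[i]+[x0,y0,0,0,0],c[i]+[x0,y0])
    c1=f["color"]
    (a,b,c_,d)=roi[n][1]; cv2.imwrite(f"pics/crop_{n}.png",cv2.resize(c1[b:d,a:c_,::-1],None,fx=5,fy=5,interpolation=cv2.INTER_CUBIC))
print(tri(fs["scene"],L["scene"],fs["side"],L["side"]))
a=cv2.resize(cv2.imread("pics/crop_scene.png"),(400,300));b=cv2.resize(cv2.imread("pics/crop_side.png"),(400,400))
f=fs["scene"]["color"][100:220,215:360,::-1]; f=cv2.resize(f,None,fx=2.75,fy=2.5)
o=np.zeros((600,800,3),np.uint8);o[:300,:400]=a;o[:400,400:]=b;o[300:600,:398]=f[:300,:398];cv2.imwrite("pics/c0.png",o)
E
```

```text
scene brass (np.float64(299.5686274509804), np.float64(153.578431372549)) 102 [ 0.54357731 -0.16773608  0.094     ]
 dark [360 264  17  15 176] [367.83522727 270.53977273]
side brass (np.float64(410.85585585585585), np.float64(201.0810810810811)) 111 [ 0.5406961 -0.16652    0.094    ]
 dark [303 287   4  11  21] [305.04761905 292.33333333]
[ 0.54257355 -0.16992707  0.09148911]
```

View pics/c0.png

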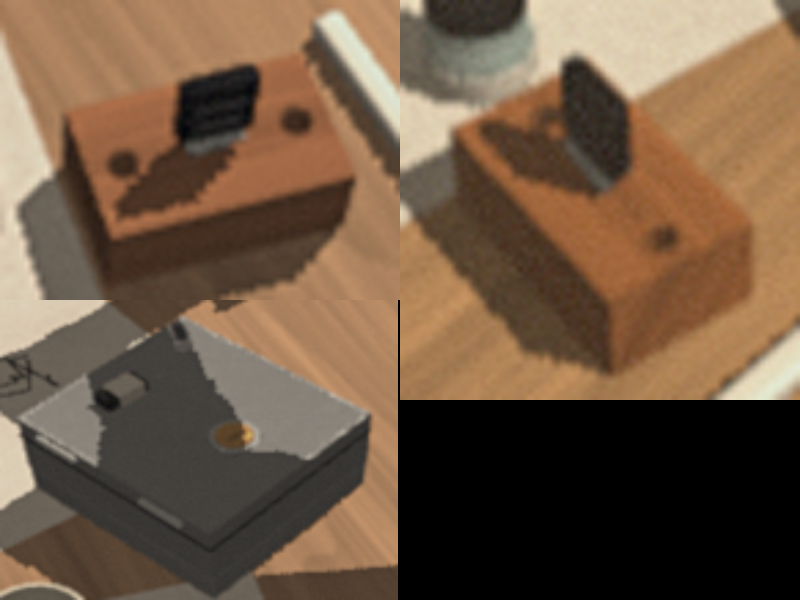

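The montage shows the stand's top face corners, the two holes either side of the key and the lid corners clearly. I'll turn these into world points.

```bash
python3 - <<'E'
from h import *
from scipy.spatial.transform import Rotation as Ro
s,d=load("scene"),load("side")
S=np.array([plane(s,p,.04) for p in [(338,273.6),(386,260.4),(395.6,285.6),(347.4,297.6)]])
print("stand corners",S.round(4)[:,:2].tolist(),"c",S.mean(0),np.linalg.norm(np.roll(S,-1,0)-S,axis=1))
h=[plane(s,(349.6,282.6),.04),plane(s,(384.4,274.2),.04)]; g=[plane(d,(292.6,286.9),.04),plane(d,(314.7,310),.04)]
for a in(h,g): v=a[0]-a[1]; print("holes mid",(a[0]+a[1])/2,"len",np.linalg.norm(v),"ang",np.arctan2(v[1],v[0]))
# key bow: side corners (crop) 
k=lambda x,y:((x-400)/5.3333+265,y/5.3333+265)
q=lambda x,y:(x/5+325,y/5+250)
for n,a,b in(("topmid",q(217,75),k(597,80)),("footmid(z.04..44)",q(216,143),k(594,168))): print(n,tri(s,a,d,b))
B=np.array([plane(s,p,.09) for p in [(280.5,107.2),(349.5,146),(292,196),(222.3,148)]])
print("box",B[:,:2].round(4).tolist(),B.mean(0),np.linalg.norm(np.roll(B,-1,0)-B,axis=1))
v=B[1]-B[0];print(np.arctan2(v[1],v[0])); v=B[2]-B[3];print(np.arctan2(v[1],v[0])); v=B[2]-B[1];print(np.arctan2(v[1],v[0]));v=B[3]-B[0];print(np.arctan2(v[1],v[0]))
o=get_obs(); print(o["t"],Ro.from_quat(o["orientation"]).as_matrix().round(3))
E
```

```text
stand corners [[0.6, 0.1227], [0.4988, 0.1388], [0.5135, 0.197], [0.6096, 0.1779]] c [0.55548505 0.15913848 0.04      ] [0.10244469 0.06000821 0.09795589 0.05603354]
holes mid [0.55437189 0.15809638 0.04      ] len 0.0720055429195584 ang -0.19828923413068453
holes mid [0.55027748 0.15748722 0.04      ] len 0.07242399495347959 ang -0.19247799596220794
topmid [0.55426326 0.15499107 0.0832474 ]
footmid(z.04..44) [0.55367966 0.15997589 0.04313974]
box [[0.512, -0.3448], [0.4282, -0.1427], [0.6115, -0.0624], [0.6921, -0.2684]] [ 0.56095363 -0.20459216  0.09      ] [0.21879586 0.2001513  0.22127673 0.19562864]
1.9636550517631923
1.9433709873182956
0.4132048756211224
0.40122506886397025
0.35 [[ 0.96  0.28 -0.  ]
 [ 0.28 -0.96  0.  ]
 [ 0.   -0.   -1.  ]]
```

Key at about (0.553, 0.158), blade direction -0.195 rad. Lock at about (0.542, -0.168), box x direction about 0.39 rad. Both fit the given sizes and the reach. To keep the last joint well inside its range during the final turn, I'll approach with the tool turned half round. First stop is above the lock.

The rows are not in the units I measure in: shifts go in shares of 0.6 m and turns go in shares of 2 pi rad. I convert before sending: 0.473 m / 0.6 = 0.7883, -0.336 m / 0.6 = -0.56, -1.4 rad / 6.2832 = -0.2228.

```bash
echo '[0.03,0.7883,-0.56,-0.05,-0.2228,0.03,0.7883,-0.56,-0.05,-0.2228,0.03,0.7883,-0.56,-0.05,-0.2228,0.03,0.7883,-0.56,-0.05,-0.2228,0.03,0.7883,-0.56,-0.05,-0.2228,0.03,0.7883,-0.56,-0.05,-0.2228,0.03,0.7883,-0.56,-0.05,-0.2228,0.03,0.7883,-0.56,-0.05,-0.2228,0.03,0.7883,-0.56,-0.05,-0.2228,0.03,0.7883,-0.56,-0.05,-0.2228,0.03,0.7883,-0.56,-0.05,-0.2228,0.03,0.7883,-0.56,-0.05,-0.2228]' | python3 drive.py; cat >st.py <<'E'
from h import *
from scipy.spatial.transform import Rotation as Ro
o=get_obs();R=Ro.from_quat(o["orientation"]).as_matrix()
print("t",round(o["t"],2),"p",o["ee_pos"].round(4) if hasattr(o["ee_pos"],'round') else o["ee_pos"],"psi",round(np.arctan2(R[1,0],R[0,0]),4),"tilt",R[:,2].round(4),"j",np.round(o["joint_positions"],2),"F",np.round(o["force"],1),"T",np.round(o["wrist_torque"],3),"w",round(float(o["width"]),4),"g",o["gripper_force"])
E
python3 st.py
```

```text
t: 1.35
ee_pos: [0.4928, -0.2309, 0.234]
orientation: [0.664, 0.748, 0.0, 0.0]
force: [0.7, -0.5, 0.4]
width: 0.0301
gripper_force: 0.0
t 1.35 p [ 0.4928 -0.2309  0.234 ] psi 1.6889 tilt [ 5.e-04 -3.e-04 -1.e+00] j [ 0.65  0.47 -0.39  1.78  0.21  0.94  0.29] F [ 0.7 -0.5  0.4] T [-0.039 -0.083  0.051] w 0.0301 g 0.0
```

```bash
python3 - <<'E'
from h import *
from scipy.spatial.transform import Rotation as Ro
o=get_obs();R=Ro.from_quat(o["orientation"]).as_matrix();ee=np.array(o["ee_pos"])
f=camrig.grab_frame("wrist");cv2.imwrite("pics/w1.png",f["color"][:,:,::-1])
np.savez("w1.npz",ee=ee,R=R)
E
python3 st.py
```

```text
t 1.4 p [ 0.5    -0.2208  0.2351] psi 1.6987 tilt [ 0.0082  0.0063 -0.9999] j [ 0.64  0.47 -0.4   1.77  0.21  0.94  0.29] F [5.6 6.6 2.2] T [ 0.401 -0.466 -0.04 ] w 0.03 g 0.0
```

View pics/w1.png

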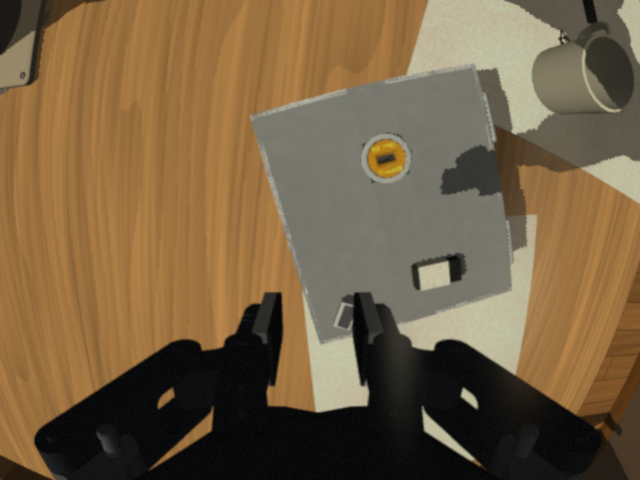

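The wrist view shows the brass lock face at (386,158) with a dark keyway, and lid corners near (253,117), (474,65), (512,290) and (321,342).

```bash
cat > lock.py <<'E'
from h import *
from scipy.spatial.transform import Rotation as Ro
import sys
def look(name):
    o=get_obs();R=Ro.from_quat(o["orientation"]).as_matrix();ee=np.array(o["ee_pos"])
    f=camrig.grab_frame("wrist");cv2.imwrite(f"pics/{name}.png",f["color"][:,:,::-1]); return f,ee,R
def lock(f,ee,R):
    hsv=cv2.cvtColor(f["color"],cv2.COLOR_RGB2HSV); m=cv2.inRange(hsv,(15,180,120),(30,255,255))
    k,l,s,c=cv2.connectedComponentsWithStats(m); b=[i for i in range(1,k) if 150<s[i,4]<6000]; i=max(b,key=lambda i:s[i,4])
    ct=cv2.findContours((l==i).astype(np.uint8),cv2.RETR_EXTERNAL,cv2.CHAIN_APPROX_NONE)[0][0][:,0]
    hull=cv2.convexHull(ct); (cx,cy),ax,_=cv2.fitEllipse(hull)
    w=np.array([wplane(f,ee,R,p,.094) for p in hull[:,0]]); (x,y),r=cv2.minEnclosingCircle((w[:,:2]*1000).astype(np.float32))
    fill=np.zeros_like(m);cv2.fillConvexPoly(fill,hull,255); fill=cv2.erode(fill,np.ones((5,5)))
    d=(fill>0)&(f["color"].max(2)<100); k,l,s,_=cv2.connectedComponentsWithStats(d.astype(np.uint8)); j=1+np.argmax(s[1:,4])
    ys,xs=np.nonzero(l==j); K=np.array([wplane(f,ee,R,p,.092)[:2] for p in zip(xs,ys)]); mu=K.mean(0); u,sv,vt=np.linalg.svd(K-mu); e=(K-mu)@vt.T
    print("face px",(cx,cy),"circle",x/1000,y/1000,"r mm",r,"keyway c",mu.round(4),"ang",np.arctan(vt[0,1]/vt[0,0]),"size",np.ptp(e,0).round(4),len(xs))
E
python3 - <<'E'
from lock import *
d=np.load("w1.npz"); f=camrig.grab_frame("wrist"); f["color"]=cv2.imread("pics/w1.png")[:,:,::-1].copy()
lock(f,d["ee"],d["R"])
B=np.array([wplane(f,d["ee"],d["R"],p,.09) for p in[(253,117),(474,65),(512,290),(321,342)]])
print(B[:,:2].round(4).tolist(),B.mean(0),np.linalg.norm(np.roll(B,-1,0)-B,axis=1)); 
for i in range(4): v=B[(i+1)%4]-B[i];print(np.arctan2(v[1],v[0])%np.pi)
E
python3 st.py
```

```text
face px (386.06805419921875, 158.13148498535156) circle 0.5426431274414063 -0.1675771942138672 r mm 15.409902572631836 keyway c [ 0.5422 -0.1682] ang 0.36635275613397733 size [0.0146 0.0061] 125
[[0.4297, -0.1466], [0.6108, -0.0724], [0.694, -0.2731], [0.5102, -0.3455]] [ 0.56118146 -0.20939924  0.09      ] [0.19568132 0.21731501 0.19751102 0.2145656 ]
0.3892762918735299
1.963919839594048
0.37535251732222097
1.9555308813732024
t 1.45 p [ 0.4975 -0.2242  0.2347] psi 1.6964 tilt [ 0.0057  0.0042 -1.    ] j [ 0.64  0.47 -0.39  1.77  0.21  0.94  0.29] F [0.  0.3 0.1] T [0.035 0.082 0.037] w 0.0302 g 0.0
```

Converted, 0.371 m / 0.6 = 0.6183, 0.102 m / 0.6 = 0.17, -1.25 rad / 6.2832 = -0.1989.

```bash
echo '[0.03,0.6183,0.17,0.0583,-0.1989,0.03,0.6183,0.17,0.0583,-0.1989,0.03,0.6183,0.17,0.0583,-0.1989,0.03,0.6183,0.17,0.0583,-0.1989,0.03,0.6183,0.17,0.0583,-0.1989,0.03,0.6183,0.17,0.0583,-0.1989,0.03,0.6183,0.17,0.0583,-0.1989,0.03,0.6183,0.17,0.0583,-0.1989,0.03,0.6183,0.17,0.0583,-0.1989,0.03,0.6183,0.17,0.0583,-0.1989,0.03,0.6183,0.17,0.0583,-0.1989,0.03,0.6183,0.17,0.0583,-0.1989]' | python3 drive.py;echo '[0.03,0,0,0,0,0.03,0,0,0,0]' | python3 drive.py; python3 st.py
```

```text
t: 2.45
ee_pos: [0.5512, 0.1477, 0.1982]
orientation: [0.104, 0.995, -0.0, -0.0]
force: [0.0, -0.6, -0.3]
width: 0.0302
gripper_force: 0.0
t: 2.62
ee_pos: [0.5516, 0.1453, 0.1986]
orientation: [0.106, 0.994, -0.001, 0.0]
force: [-0.5, 0.2, -0.0]
width: 0.03
gripper_force: 0.0
t 2.62 p [0.5516 0.1453 0.1986] psi 2.9293 tilt [-1.0e-04 -1.7e-03 -1.0e+00] j [ 0.14  0.61 -0.71  1.74  0.47  0.97  0.61] F [-0.5  0.2 -0. ] T [ 0.02   0.016 -0.007] w 0.03 g 0.0
```

```bash
python3 - <<'E'
from lock import *
f,ee,R=look("w2"); np.savez("w2.npz",ee=ee,R=R)
E
```

```text
(no output)
```

View pics/w2.png

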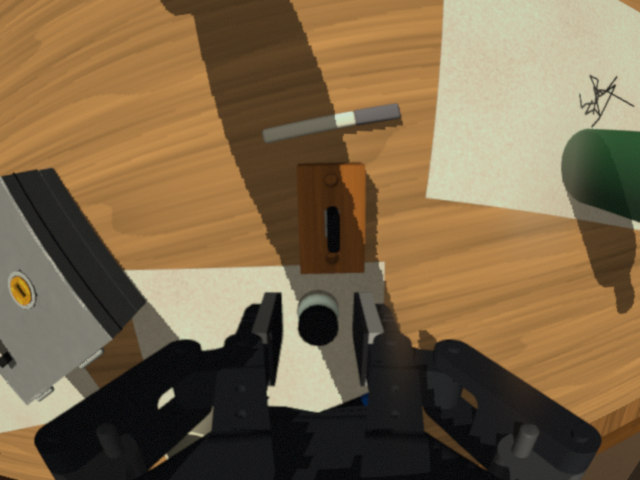

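The stand is at (298–365, 164–272), with the key's dark bow at about (333,228) between its holes (331,180) and (332,258); the ink is at (318,320).

```bash
python3 - <<'E'
from lock import *
d=np.load("w2.npz"); f=camrig.grab_frame("wrist"); c=cv2.imread("pics/w2.png"); ee,R=d["ee"],d["R"]
m=np.zeros((480,640),np.uint8); m[200:262,318:350]=(c.max(2)[200:262,318:350]<45)
k,l,s,cc=cv2.connectedComponentsWithStats(m); i=1+np.argmax(s[1:,4]); print(s[i],cc[i])
ys,xs=np.nonzero(l==i)
for z in(.086,.07): 
    K=np.array([wplane(f,ee,R,p,z)[:2] for p in zip(xs,ys)]);mu=K.mean(0);vt=np.linalg.svd(K-mu)[2];print(z,mu,np.arctan(vt[0,1]/vt[0,0]),np.ptp((K-mu)@vt.T,0))
S=np.array([wplane(f,ee,R,p,.04) for p in[(298,164),(362,164),(365,272),(299,272)]])
print(S.mean(0),np.linalg.norm(np.roll(S,-1,0)-S,axis=1),[np.arctan((b-a)[1]/(b-a)[0]) for a,b in((S[0],S[3]),(S[1],S[2]))])
h=[wplane(f,ee,R,p,.04) for p in((331,180),(332,258))];v=h[1]-h[0];print("holes",(h[0]+h[1])/2,np.linalg.norm(v),np.arctan(v[1]/v[0]))
cv2.imwrite("pics/c1.png",cv2.resize(c[150:290,280:380],None,fx=4,fy=4,interpolation=cv2.INTER_CUBIC))
E
```

```text
[327 206  13  47 577] [332.9237435  229.27556326]
0.086 [0.55180946 0.15799779] -0.1787892337214337 [0.0366415  0.00981522]
0.07 [0.55582781 0.15781535] -0.17878923372143374 [0.03875625 0.0103817 ]
[0.55430272 0.15778139 0.04      ] [0.05553915 0.09972009 0.06148118 0.09918763] [np.float64(-0.21502832821868123), np.float64(-0.15538892719697006)]
holes [0.55457667 0.15802559 0.04      ] 0.07141950212158982 -0.1905963741002152
```

View pics/c1.png

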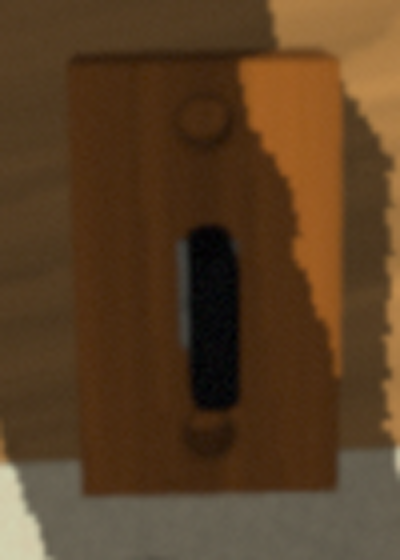

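Converted, 0.148 m / 0.6 = 0.2467, 0.013 m / 0.6 = 0.0217, -0.026 rad / 6.2832 = -0.0041.

```bash
echo '[0.03,0,0.0217,0.1,-0.0041,0.03,0,0.0217,0.1,-0.0041,0.03,0,0.0217,0.1667,-0.0041,0.03,0,0.0217,0.1667,-0.0041,0.03,0,0.0217,0.2083,-0.0041,0.03,0,0.0217,0.2333,-0.0041,0.03,0,0.0217,0.2467,-0.0041,0.03,0,0.0217,0.2467,-0.0041,0.03,0,0.0217,0.2467,-0.0041,0.03,0,0.0217,0.2467,-0.0041]' | python3 drive.py; python3 st.py
```

```text
t: 3.55
ee_pos: [0.5551, 0.1607, 0.0522]
orientation: [0.091, 0.996, 0.0, 0.001]
force: [0.3, -0.4, -0.4]
width: 0.0297
gripper_force: 0.0
t 3.55 p [0.5551 0.1607 0.0522] psi 2.9592 tilt [ 2.3e-03  7.0e-04 -1.0e+00] j [ 0.02  0.8  -0.57  1.84  0.65  0.69  0.46] F [ 0.3 -0.4 -0.4] T [-0.019  0.012 -0.001] w 0.0297 g 0.0
```

Converted, -0.002 m / 0.6 = -0.0033.

```bash
echo '[0.03,0,-0.0033,0,0,0.03,0,-0.0033,0,0,0.005,0,-0.0033,0,0,0,0,-0.0033,0,0,0,0,-0.0033,0,0,0,0,-0.0033,0,0,0,0,-0.0033,0,0,0,0,-0.0033,0,0]' | python3 drive.py 25; python3 st.py; echo '[0,0,0,0,0,0,0,0,0,0,0,0,0,0,0]' | python3 drive.py 80; python3 st.py
```

```text
t: 4.22
ee_pos: [0.5541, 0.1585, 0.0512]
orientation: [0.091, 0.996, -0.0, 0.0]
force: [0.0, -0.8, 5.1]
width: 0.0092
gripper_force: 27.6
t 4.22 p [0.5541 0.1585 0.0512] psi 2.9597 tilt [ 8.e-04 -1.e-04 -1.e+00] j [ 0.03  0.8  -0.57  1.84  0.65  0.69  0.46] F [ 0.  -0.8  5.1] T [-0.234  0.157 -0.035] w 0.0092 g 27.577770352363586
t: 4.47
ee_pos: [0.5542, 0.1586, 0.0513]
orientation: [0.091, 0.996, 0.0, 0.001]
force: [-0.7, -1.2, 6.3]
width: 0.0073
gripper_force: 81.6
t 4.47 p [0.5542 0.1586 0.0513] psi 2.9597 tilt [ 1.e-03 -1.e-04 -1.e+00] j [ 0.03  0.8  -0.57  1.84  0.65  0.69  0.46] F [-0.7 -1.2  6.3] T [-0.266  0.177 -0.026] w 0.0073 g 81.55104517936707
```

Converted, -0.14 m / 0.6 = -0.2333, -0.13 m / 0.6 = -0.2167.

```bash
echo '[0,0,0,-0.0167,0,0,0,0,-0.0417,0,0,0,0,-0.0833,0,0,0,0,-0.15,0,0,0,0,-0.2167,0,0,0,0,-0.2333,0,0,0,0,-0.2333,0]' | python3 drive.py; python3 st.py; echo '[0,-0.08,-0.5383,0,-0.0902,0,-0.08,-0.5383,0,-0.0902,0,-0.08,-0.5383,0,-0.0902,0,-0.08,-0.5383,0,-0.0902,0,-0.08,-0.5383,0,-0.0902,0,-0.08,-0.5383,0,-0.0902,0,-0.08,-0.5383,0,-0.0902,0,-0.08,-0.5383,0,-0.0902,0,-0.08,-0.5383,0,-0.0902,0,-0.08,-0.5383,0,-0.0902,0,-0.08,-0.5383,0,-0.0902,0,-0.08,-0.5383,0,-0.0902]' | python3 drive.py;echo '[0,0,0,0,0,0,0,0,0,0]' | python3 drive.py; python3 st.py
python3 - <<'E'
from lock import *
f,ee,R=look("w3"); np.savez("w3.npz",ee=ee,R=R)
for n in("scene","side"):
    cv2.imwrite(f"pics/{n}3.png",load(n)["color"][:,:,::-1])
a=cv2.imread("pics/w3.png")[100:460,100:540]; a=cv2.resize(a,(440,360))
b=cv2.resize(cv2.imread("pics/side3.png")[90:240,350:470],None,fx=3,fy=3); c=cv2.resize(cv2.imread("pics/scene3.png")[60:140+60,240:360],None,fx=2,fy=2)
o=np.zeros((600,800,3),np.uint8); o[:360,:440]=a;o[:450,440:]=b;o[360:600,:240]=c[:240]
cv2.imwrite("pics/c3.png",o)
E
```

```text
t: 5.05
ee_pos: [0.5557, 0.1599, 0.1945]
orientation: [0.091, 0.996, 0.002, 0.003]
force: [0.2, 0.2, -1.0]
width: 0.0071
gripper_force: 80.7
t 5.05 p [0.5557 0.1599 0.1945] psi 2.9597 tilt [ 0.0067  0.0025 -1.    ] j [ 0.12  0.62 -0.71  1.73  0.48  0.96  0.61] F [ 0.2  0.2 -1. ] T [-0.007 -0.032  0.064] w 0.0071 g 80.6629729270935
t: 6.05
ee_pos: [0.5422, -0.1659, 0.1901]
orientation: [-0.193, 0.981, 0.001, -0.0]
force: [0.9, 0.4, -0.9]
width: 0.0069
gripper_force: 80.6
t: 6.22
ee_pos: [0.5426, -0.1663, 0.1907]
orientation: [-0.193, 0.981, 0.0, -0.0]
force: [-0.6, 0.3, -1.0]
width: 0.0073
gripper_force: 80.6
t 6.22 p [ 0.5426 -0.1663  0.1907] psi -2.7537 tilt [-1.e-04  2.e-04 -1.e+00] j [ 0.79  0.67 -0.89  1.76  0.61  1.01  1.63] F [-0.6  0.3 -1. ] T [ 0.047 -0.052  0.013] w 0.0073 g 80.64128994941711
```

View pics/c3.png

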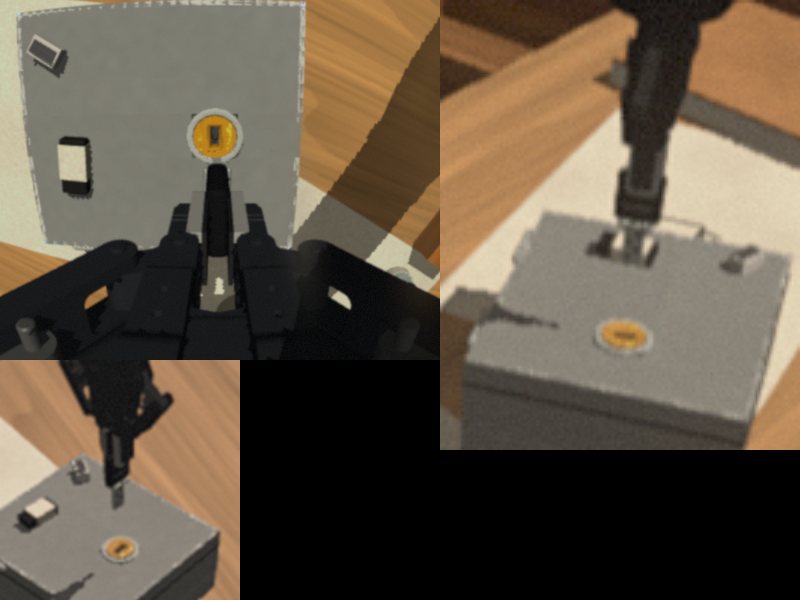

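The key is held straight above the lock. In the wrist crop the lock face is at (215,136) with a visible keyway. The blade's lower end is at about (414,177) in the side picture and (299,133) in the scene picture.

```bash
python3 - <<'E'
from lock import *
d=np.load("w3.npz"); f=camrig.grab_frame("wrist"); f["color"]=cv2.imread("pics/w3.png")[:,:,::-1].copy()
lock(f,d["ee"],d["R"])
s,g=load("scene"),load("side"); print("tip",tri(s,(299,133.5),g,(414,177)), plane(s,(299,133.5),.155),plane(g,(414,177),.155))
L={}
for n,v,r in(("scene",s,(285,140,320,165)),("side",g,(395,190,430,215))):
    hsv=cv2.cvtColor(v["color"],cv2.COLOR_RGB2HSV);x0,y0,x1,y1=r;m=cv2.inRange(hsv[y0:y1,x0:x1],(15,120,80),(35,255,255));ct=cv2.convexHull(np.argwhere(m)[:,::-1].astype(np.int32).reshape(-1,1,2));e=cv2.fitEllipse(ct);L[n]=np.array(e[0])+[x0,y0];print(n,L[n],e[1],plane(v,L[n],.094))
E
```

```text
face px (314.39105224609375, 235.99452209472656) circle 0.5424462280273438 -0.16811497497558595 r mm 15.522348403930664 keyway c [ 0.5418 -0.1688] ang 0.35550814750418613 size [0.0138 0.0062] 156
tip [ 0.54279927 -0.16847259  0.15235967] [ 0.54467556 -0.16386617  0.155     ] [ 0.54119579 -0.16659872  0.155     ]
scene [299.75725269 153.76447201] (8.903234481811523, 13.13882827758789) [ 0.54345969 -0.16699426  0.094     ]
side [410.66404819 201.22891903] (7.9773969650268555, 13.7269926071167) [ 0.54068961 -0.16578933  0.094     ]
```

Converted, 0.058 m / 0.6 = 0.0967, -0.0013 m / 0.6 = -0.0022, 0.01 rad / 6.2832 = 0.0016.

```bash
echo '[0,0.0017,-0.0022,0.05,0.0016,0,0.0017,-0.0022,0.0833,0.0016,0,0.0017,-0.0022,0.0933,0.0016,0,0.0017,-0.0022,0.0967,0.0016,0,0.0017,-0.0022,0.0967,0.0016,0,0.0017,-0.0022,0.0967,0.0016]' | python3 drive.py; python3 st.py;  echo '[0,0,0,0.0033,0,0,0,0,0.0067,0,0,0,0,0.01,0,0,0,0,0.0133,0,0,0,0,0.0167,0,0,0,0,0.0167,0]' | python3 drive.py; python3 st.py
```

```text
t: 7.02
ee_pos: [0.5431, -0.1692, 0.1337]
orientation: [-0.187, 0.982, -0.0, 0.001]
force: [-0.7, 0.2, -1.2]
width: 0.0071
gripper_force: 80.7
t 7.02 p [ 0.5431 -0.1692  0.1337] psi -2.7662 tilt [ 0.0019 -0.     -1.    ] j [ 0.76  0.74 -0.83  1.81  0.68  0.91  1.56] F [-0.7  0.2 -1.2] T [ 0.    -0.007  0.083] w 0.0071 g 80.65478682518005
t: 7.52
ee_pos: [0.5418, -0.1694, 0.1222]
orientation: [-0.187, 0.982, 0.0, -0.0]
force: [-0.4, 0.5, -0.7]
width: 0.0075
gripper_force: 80.6
t 7.52 p [ 0.5418 -0.1694  0.1222] psi -2.7663 tilt [-6.e-04  2.e-04 -1.e+00] j [ 0.75  0.75 -0.82  1.82  0.7   0.89  1.55] F [-0.4  0.5 -0.7] T [ 0.137  0.003 -0.032] w 0.0075 g 80.63970923423767
```

Converted, 0.004 m / 0.6 = 0.0067, 0.003 m / 0.6 = 0.005.

```bash
echo '[0,0,0.0008,0.0033,0,0,0,0.0008,0.005,0,0,0,0.0008,0.0067,0,0,0,0.0008,0.0067,0]' | python3 drive.py; python3 st.py; echo '[0,0,0,0.0017,0,0,0,0,0.0017,0,0,0,0,0.0017,0]' | python3 drive.py; python3 st.py
```

```text
t: 7.85
ee_pos: [0.5419, -0.1691, 0.1185]
orientation: [-0.186, 0.982, -0.0, -0.0]
force: [-0.1, 0.9, -0.1]
width: 0.0074
gripper_force: 80.7
t 7.85 p [ 0.5419 -0.1691  0.1185] psi -2.7664 tilt [-1.e-04 -0.e+00 -1.e+00] j [ 0.75  0.75 -0.82  1.82  0.7   0.88  1.54] F [-0.1  0.9 -0.1] T [ 0.016  0.014 -0.022] w 0.0074 g 80.6801426410675
t: 8.1
ee_pos: [0.5422, -0.169, 0.1181]
orientation: [-0.186, 0.982, -0.0, 0.0]
force: [0.1, -0.2, 4.5]
width: 0.0074
gripper_force: 81.3
t 8.1 p [ 0.5422 -0.169   0.1181] psi -2.7664 tilt [ 6.e-04 -3.e-04 -1.e+00] j [ 0.75  0.76 -0.81  1.82  0.71  0.88  1.54] F [ 0.1 -0.2  4.5] T [-0.019  0.128 -0.028] w 0.0074 g 81.2750244140625
```

Converted, -0.0005 m / 0.6 = -0.0008, 0.22 rad / 6.2832 = 0.035.

```bash
echo '[0,0,0,-0.0008,0.0159,0,0,0,-0.0008,0.0318,0,0,0,-0.0008,0.035,0,0,0,0.0008,0.035,0,0,0,0.0008,0.035]' | python3 drive.py; python3 st.py; echo '[0,0,0,0,0.0064,0,0,0,0,0.0064,0,0,0,0.0017,0.0064,0,0,0,0.0017,0.0064]' | python3 drive.py; python3 st.py;echo '[0,0,0,-0.0017,0.0064,0,0,0,-0.0017,0.0064,0,0,0,0,0.0064,0,0,0,0,0.0064]' | python3 drive.py; python3 st.py
```

```text
t: 8.52
ee_pos: [0.5419, -0.1685, 0.117]
orientation: [-0.079, 0.997, 0.0, -0.0]
force: [0.0, 1.8, 0.9]
width: 0.0074
gripper_force: 80.8
t 8.52 p [ 0.5419 -0.1685  0.117 ] psi -2.9837 tilt [-1.e-04  5.e-04 -1.e+00] j [ 0.72  0.74 -0.76  1.83  0.66  0.85  1.36] F [0.  1.8 0.9] T [0.499 0.042 0.011] w 0.0074 g 80.81981062889099
t: 8.85
ee_pos: [0.5418, -0.1686, 0.1159]
orientation: [-0.058, 0.998, 0.0, -0.0]
force: [0.9, 2.2, -0.0]
width: 0.0077
gripper_force: 80.8
t 8.85 p [ 0.5418 -0.1686  0.1159] psi -3.0247 tilt [-2.e-04  7.e-04 -1.e+00] j [ 0.71  0.74 -0.75  1.83  0.66  0.84  1.33] F [ 0.9  2.2 -0. ] T [ 0.63   0.054 -0.015] w 0.0077 g 80.75454711914062
t: 9.18
ee_pos: [0.5417, -0.1687, 0.1159]
orientation: [-0.038, 0.999, 0.0, -0.0]
force: [-0.0, 2.3, 0.5]
width: 0.0075
gripper_force: 80.7
t 9.18 p [ 0.5417 -0.1687  0.1159] psi -3.065 tilt [-3.e-04  4.e-04 -1.e+00] j [ 0.71  0.73 -0.74  1.83  0.65  0.84  1.3 ] F [-0.   2.3  0.5] T [0.703 0.144 0.038] w 0.0075 g 80.6948733329773
```

```bash
echo '[0,0,0.0008,0.0025,0,0,0,0.0008,0.005,0,0,0,0.0008,0.0075,0,0,0,0.0008,0.0075,0]' | python3 drive.py; python3 st.py;echo '[0,0,0.0005,0.0017,0,0,0,0.0005,0.0033,0,0,0,0.0005,0.0033,0]' | python3 drive.py; python3 st.py
```

```text
t: 9.52
ee_pos: [0.5419, -0.1686, 0.1113]
orientation: [-0.038, 0.999, 0.0, -0.0]
force: [0.5, 1.8, -0.9]
width: 0.0075
gripper_force: 80.7
t 9.52 p [ 0.5419 -0.1686  0.1113] psi -3.0662 tilt [-0.e+00  1.e-04 -1.e+00] j [ 0.7   0.74 -0.73  1.83  0.65  0.83  1.29] F [ 0.5  1.8 -0.9] T [ 0.584 -0.008  0.003] w 0.0075 g 80.71784734725952
t: 9.77
ee_pos: [0.5421, -0.1684, 0.1101]
orientation: [-0.038, 0.999, -0.0, 0.0]
force: [-0.9, 1.9, 4.6]
width: 0.0072
gripper_force: 81.4
t 9.77 p [ 0.5421 -0.1684  0.1101] psi -3.0664 tilt [ 6.e-04 -7.e-04 -1.e+00] j [ 0.7   0.74 -0.73  1.83  0.66  0.83  1.29] F [-0.9  1.9  4.6] T [0.46  0.292 0.06 ] w 0.0072 g 81.44729018211365
```

Converted, -0.001 m / 0.6 = -0.0017, 0.0005 m / 0.6 = 0.0008, -0.54 rad / 6.2832 = -0.0859.

```bash
echo '[0,0,0,-0.0017,-0.0159,0,0,0,-0.0017,-0.0318,0,0,0,-0.0017,-0.0477,0,0,0,-0.0017,-0.0637,0,0,0,-0.0017,-0.0796,0,0,0,-0.0017,-0.0859,0,0,0,-0.0017,-0.0859,0,0,0,0,-0.0859,0,0,0,0.0008,-0.0859]' | python3 drive.py; python3 st.py;echo '[0,0,0,-0.0025,-0.0064,0,0,0,-0.0025,-0.0064,0,0,0,0,-0.0064,0,0,0,0,-0.0064]' | python3 drive.py; python3 st.py
```

```text
t: 10.52
ee_pos: [0.5421, -0.1688, 0.1093]
orientation: [-0.302, 0.953, -0.001, 0.0]
force: [-0.1, 0.6, 4.0]
width: 0.0073
gripper_force: 81.2
t 10.52 p [ 0.5421 -0.1688  0.1093] psi -2.5281 tilt [ 6.e-04 -1.e-03 -1.e+00] j [ 0.78  0.79 -0.86  1.83  0.77  0.89  1.73] F [-0.1  0.6  4. ] T [-0.032  0.099 -0.019] w 0.0073 g 81.18885397911072
t: 10.85
ee_pos: [0.542, -0.1687, 0.1091]
orientation: [-0.321, 0.947, -0.0, -0.0]
force: [-0.0, -0.6, 0.6]
width: 0.0071
gripper_force: 80.8
t 10.85 p [ 0.542  -0.1687  0.1091] psi -2.4878 tilt [ 2.e-04 -9.e-04 -1.e+00] j [ 0.78  0.79 -0.87  1.83  0.77  0.9   1.76] F [-0.  -0.6  0.6] T [-0.216 -0.095 -0.119] w 0.0071 g 80.7938826084137
```

Converted, 0.0015 m / 0.6 = 0.0025, 0.001 m / 0.6 = 0.0017.

```bash
echo '[0,0,0,0.0017,0,0,0,0,0.0025,0,0,0,0,0.0025,0]' | python3 drive.py; python3 st.py
```

```text
t: 11.1
ee_pos: [0.5421, -0.1686, 0.1079]
orientation: [-0.322, 0.947, -0.0, 0.0]
force: [0.1, -1.1, 3.3]
width: 0.0075
gripper_force: 81.3
t 11.1 p [ 0.5421 -0.1686  0.1079] psi -2.4869 tilt [ 5.e-04 -9.e-04 -1.e+00] j [ 0.78  0.79 -0.87  1.83  0.77  0.9   1.76] F [ 0.1 -1.1  3.3] T [-0.38  -0.018 -0.039] w 0.0075 g 81.26997113227844
```

Converted, 0.002 m / 0.6 = 0.0033, 0.001 m / 0.6 = 0.0017, -0.03 rad / 6.2832 = -0.0048.

```bash
echo '[0,0,0,0,-0.0048,0,0,0,0.0017,-0.0048,0,0,0,0.0033,-0.0048,0,0,0,0.0033,-0.0048]' | python3 drive.py; python3 st.py
```

```text
t: 11.43
ee_pos: [0.542, -0.1686, 0.1056]
orientation: [-0.335, 0.942, -0.0, 0.0]
force: [0.8, -2.5, 3.2]
width: 0.0076
gripper_force: 81.2
t 11.43 p [ 0.542  -0.1686  0.1056] psi -2.4573 tilt [ 4.e-04 -4.e-04 -1.e+00] j [ 0.78  0.8  -0.88  1.83  0.78  0.9   1.78] F [ 0.8 -2.5  3.2] T [-0.526 -0.117 -0.036] w 0.0076 g 81.19524121284485
```

It is dropping through the latch disc, so I'll continue down to about 0.099.

Converted, 0.005 m / 0.6 = 0.0083, 0.004 m / 0.6 = 0.0067.

```bash
echo '[0,0,0,0.0017,0,0,0,0,0.0033,0,0,0,0,0.005,0,0,0,0,0.0067,0,0,0,0,0.0083,0,0,0,0,0.0083,0]' | python3 drive.py; python3 st.py; echo '[0,0,0,0.0017,0,0,0,0,0.0033,0,0,0,0,0.005,0,0,0,0,0.005,0]' | python3 drive.py; python3 st.py
```

```text
t: 11.93
ee_pos: [0.5419, -0.1685, 0.1004]
orientation: [-0.336, 0.942, -0.0, 0.0]
force: [0.4, -3.3, 3.4]
width: 0.0076
gripper_force: 81.1
t 11.93 p [ 0.5419 -0.1685  0.1004] psi -2.4566 tilt [ 2.e-04 -2.e-04 -1.e+00] j [ 0.78  0.81 -0.87  1.84  0.79  0.89  1.78] F [ 0.4 -3.3  3.4] T [-0.806 -0.289 -0.038] w 0.0076 g 81.09261853431917
t: 12.27
ee_pos: [0.5422, -0.1686, 0.0992]
orientation: [-0.336, 0.942, -0.001, 0.0]
force: [-2.0, -3.0, 15.9]
width: 0.0071
gripper_force: 82.9
t 12.27 p [ 0.5422 -0.1686  0.0992] psi -2.4567 tilt [ 8.0e-04 -1.8e-03 -1.0e+00] j [ 0.78  0.81 -0.87  1.84  0.8   0.89  1.77] F [-2.  -3.  15.9] T [-0.887  0.55  -0.114] w 0.0071 g 82.8954005241394
```

Converted, -0.0012 m / 0.6 = -0.002, 1 rad / 6.2832 = 0.1592.

```bash
echo '[0,0,0,-0.002,0,0,0,0,-0.002,0.0159,0,0,0,-0.002,0.0318,0,0,0,-0.002,0.0477,0,0,0,-0.002,0.0637,0,0,0,-0.002,0.0796,0,0,0,-0.002,0.0955,0,0,0,-0.002,0.1114,0,0,0,-0.002,0.1273,0,0,0,-0.002,0.1432,0,0,0,-0.002,0.1592,0,0,0,-0.002,0.1592]' | python3 drive.py 110; python3 st.py
```

```text
t: 13.27
ee_pos: [0.5423, -0.1673, 0.0994]
orientation: [0.158, 0.987, 0.0, 0.001]
force: [-0.3, -1.6, 8.5]
width: 0.0065
gripper_force: 109.1
t 13.27 p [ 0.5423 -0.1673  0.0994] psi 2.8238 tilt [ 1.1e-03  2.0e-04 -1.0e+00] j [ 0.64  0.72 -0.62  1.84  0.59  0.76  0.96] F [-0.3 -1.6  8.5] T [-0.298  0.079  0.123] w 0.0065 g 109.09967517392943
```

Converted, 0.85 rad / 6.2832 = 0.1353.

```bash
echo '[0,0,0,0,0.0159,0,0,0,0,0.0318,0,0,0,0,0.0477,0,0,0,0,0.0637,0,0,0,0,0.0796,0,0,0,0,0.0955,0,0,0,0,0.1114,0,0,0,0,0.1273,0,0,0,0,0.1353,0,0,0,0,0.1353]' | python3 drive.py; python3 st.py; echo '[0,0,0,0,0.008,0,0,0,0,0.0159,0,0,0,0,0.0239,0,0,0,0,0.0239]' | python3 drive.py; python3 st.py
```

```text
t: 14.1
ee_pos: [0.5431, -0.1669, 0.0994]
orientation: [0.55, 0.835, 0.001, 0.001]
force: [1.2, -0.7, 6.8]
width: 0.0064
gripper_force: 109.0
t 14.1 p [ 0.5431 -0.1669  0.0994] psi 1.9762 tilt [ 2.6e-03  7.0e-04 -1.0e+00] j [ 0.5   0.68 -0.38  1.85  0.38  0.69  0.3 ] F [ 1.2 -0.7  6.8] T [-0.213 -0.259  0.276] w 0.0064 g 109.03195023536682
t: 14.43
ee_pos: [0.5433, -0.1669, 0.0994]
orientation: [0.611, 0.791, 0.001, 0.001]
force: [0.7, -1.2, 6.5]
width: 0.0064
gripper_force: 109.0
t 14.43 p [ 0.5433 -0.1669  0.0994] psi 1.8264 tilt [ 3.1e-03  9.0e-04 -1.0e+00] j [ 0.47  0.67 -0.34  1.85  0.34  0.68  0.19] F [ 0.7 -1.2  6.5] T [-0.121 -0.317  0.196] w 0.0064 g 109.01480555534363
```

Converted, 0.08 rad / 6.2832 = 0.0127.

```bash
echo '[0,0,0,0,0.0064,0,0,0,0,0.0127,0,0,0,0,0.0127]' | python3 drive.py; python3 st.py; echo '[0,0,0,0,0.0064,0,0,0,0,0.0111,0,0,0,0,0.0111]' | python3 drive.py; python3 st.py;  echo '[0,0,0,0,0.0064,0,0,0,0,0.0111,0,0,0,0,0.0111]' | python3 drive.py; python3 st.py
```

```text
t: 14.68
ee_pos: [0.5433, -0.1669, 0.0994]
orientation: [0.642, 0.767, 0.001, 0.001]
force: [0.7, -0.6, 6.3]
width: 0.0061
gripper_force: 109.0
t 14.68 p [ 0.5433 -0.1669  0.0994] psi 1.747 tilt [ 3.1e-03  9.0e-04 -1.0e+00] j [ 0.46  0.67 -0.32  1.85  0.32  0.67  0.13] F [ 0.7 -0.6  6.3] T [-0.142 -0.297  0.263] w 0.0061 g 109.04100179672241
t: 14.93
ee_pos: [0.5434, -0.167, 0.0994]
orientation: [0.668, 0.744, 0.001, 0.001]
force: [2.1, -1.1, 8.0]
width: 0.0063
gripper_force: 109.0
t 14.93 p [ 0.5434 -0.167   0.0994] psi 1.6774 tilt [ 3.2e-03  9.0e-04 -1.0e+00] j [ 0.44  0.67 -0.3   1.85  0.3   0.67  0.08] F [ 2.1 -1.1  8. ] T [-0.14  -0.323  0.329] w 0.0063 g 109.0432620048523
t: 15.18
ee_pos: [0.5435, -0.1669, 0.0994]
orientation: [0.694, 0.72, 0.001, 0.001]
force: [1.6, -1.1, 7.3]
width: 0.0066
gripper_force: 109.1
t 15.18 p [ 0.5435 -0.1669  0.0994] psi 1.6077 tilt [ 3.3e-03  8.0e-04 -1.0e+00] j [ 0.43  0.67 -0.28  1.85  0.28  0.66  0.02] F [ 1.6 -1.1  7.3] T [-0.137 -0.365  0.317] w 0.0066 g 109.0775978565216
```

The rows are not in the units I measure in: shifts go in shares of 0.6 m and turns go in shares of 2 pi rad. I convert before sending: 0.06 rad / 6.2832 = 0.0095.

```bash
for i in 1 2; do :; done; echo '[0,0,0,0,0.0048,0,0,0,0,0.0095,0,0,0,0,0.0095]' | python3 drive.py >/dev/null; python3 st.py; echo '[0,0,0,0,0]' | python3 drive.py >/dev/null; python3 st.py; echo '[0,0,0,0,0.0048,0,0,0,0,0.0095,0,0,0,0,0.0095]' | python3 drive.py>/dev/null; python3 st.py; echo '[0,0,0,0,0]' | python3 drive.py >/dev/null; python3 st.py
```

```text
t 15.43 p [ 0.5435 -0.1669  0.0994] psi 1.5485 tilt [ 3.4e-03  7.0e-04 -1.0e+00] j [ 0.42  0.66 -0.26  1.85  0.26  0.66 -0.02] F [1.1 0.5 7.4] T [-0.162 -0.352  0.55 ] w 0.0065 g 109.22115688706981
t 15.52 p [ 0.5435 -0.1669  0.0994] psi 1.5496 tilt [ 3.3e-03  7.0e-04 -1.0e+00] j [ 0.42  0.66 -0.26  1.85  0.26  0.66 -0.02] F [ 1.3 -0.3  6.9] T [-0.173 -0.369  0.558] w 0.0064 g 109.2417609016411
t 15.77 p [ 0.5435 -0.1669  0.0994] psi 1.4889 tilt [ 3.4e-03  6.0e-04 -1.0e+00] j [ 0.41  0.66 -0.25  1.85  0.25  0.66 -0.07] F [1.2 0.1 7.6] T [-0.22  -0.451  0.645] w 0.0066 g 109.25975981284864
t 15.85 p [ 0.5435 -0.1669  0.0994] psi 1.4901 tilt [ 3.4e-03  6.0e-04 -1.0e+00] j [ 0.41  0.66 -0.25  1.85  0.25  0.66 -0.06] F [ 1.3 -1.2  5.7] T [-0.261 -0.351  0.649] w 0.0065 g 109.27748526097275
```

The torque rose from 0.3 to 0.65 N m, so the latch is on its stop, and the height is unchanged at 0.0994. I'll take one last look before handing in.

```bash
python3 - <<'E'
from lock import *
f,_,_=look("w9"); s=load("side")["color"][:,:,::-1]; a=cv2.resize(f["color"][:,:,::-1],(400,300)); b=cv2.resize(s[120:270,300:500],(400,300)); d=cv2.resize(s,(400,300))
c=cv2.resize(load("scene")["color"][:,:,::-1],(400,300)); cv2.imwrite("pics/c9.png",np.vstack([np.hstack([a,b]),np.hstack([c,d])]))
E
python3 st.py
```

```text
t 16.0 p [ 0.5435 -0.1669  0.0994] psi 1.4901 tilt [ 3.4e-03  7.0e-04 -1.0e+00] j [ 0.41  0.66 -0.25  1.85  0.25  0.66 -0.06] F [ 0.9 -0.6  6.5] T [-0.278 -0.392  0.61 ] w 0.0065 g 109.27915651293006
```

View pics/c9.png

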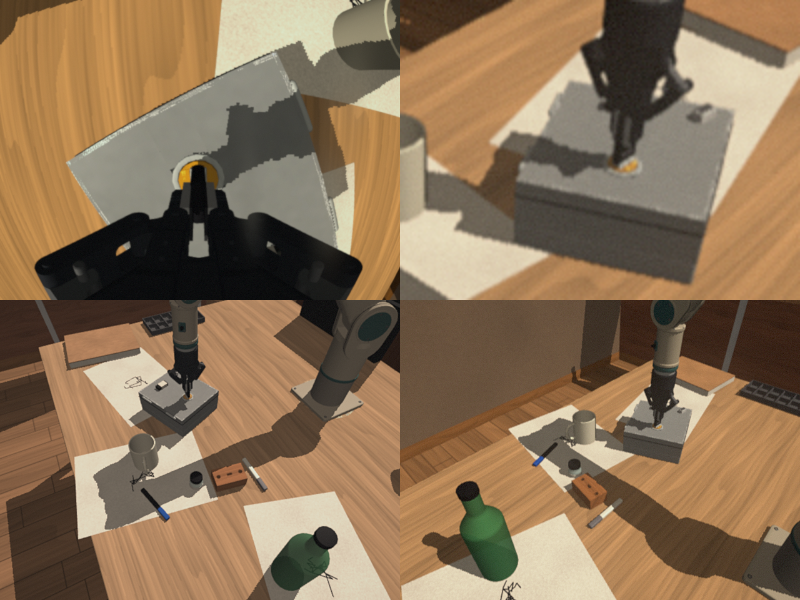

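The key is seated in the lock and held by the gripper. The eraser, sharpener, mug, ink, marker, pen and bottle all look undisturbed.

```bash
python3 -c "
from bench import bot, camrig, get_obs
print(bot.close_job())"
```

```text
the job is handed in; nothing more can be done
None
```

The key is fully home in the lock, turned clockwise until the torque rose sharply at the stop, and still held by the gripper; the job was handed in at about 16 s, and the last pictures show the other things where they were.

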